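# Put the polishing bars and felt wheels back in their colour trays

## Robot

A 6-joint arm with a two-finger parallel gripper is mounted at the origin on the work surface. World frame = base frame: x ahead of the robot, y to its left, z up, the work surface at z = 0. Lengths are in m, angles in rad, forces in N, time in s.
With the tool pointing down it reaches from about 0.15 to 0.775 m from the base axis. Payload 6.1 kg.
Tool frame: the origin (TCP) lies on the mounting face of the last link; the fingertips stand 173 mm ahead of it and the grasp point (between the pads) lies 155 mm ahead of it (env.grip_point_offset is the distance from the TCP to the grasp point, in m); y points along the fingers, z is the direction in which the jaws open and shut, and the axes are right-handed (so a half turn about y gives the same grasp; the last joint's range is limited). The gripper opens to 85 mm and grips with 20 to 120 N. Pads are 22 mm wide; open, the fingers measure 114 mm over their backs; the gripper's body (76 mm by 85 mm) begins 54 mm behind the grasp point. The pads swing forward as they close: fully open they stand 13 mm farther back than shut.
Start: joints at [1.237, 0.126, -0.04, 1.405, 0, 1.571], TCP at [0.172, 0.496, 0.405] pointing down, gripper open.
Joint ranges: [-2.72, 2.72], [-0.95, 1.95], [-1.27, 1.35], [-1.78, 2.02], [-1.46, 1.47], [-3.14, 3.14]. Speed limits (rad/s): [2.39, 2.39, 3.01, 3.14, 3.14, 3.14].

## Interface

Orientations are given as a rotation vector (axis times angle).
In Python, from workcell import env gives the robot as it stands.
- The arm moves only by the shell command python3 -m jog 'ROWS' [OPENING]. ROWS is JSON, a list of rows, each an object with "translation": the shift along the world's x, y, z in m, a list of three; "twist": the turn, a rotation vector about the world's x, y, z in degrees, a list of three. In form: [{"translation": [tx, ty, tz], "twist": [ax, ay, az]}, ...]. A call has 1 to 5 rows; each row shifts and turns the commanded pose from where the row before left it; what a row does not reach is not made up. A row lasts 1/10 s, in which the tool goes at most 50 mm and 8.59 degrees, less where a joint would pass 70% of its speed; a pose out of reach is approached as far as the arm can. A call with a gripper value outside its range is refused whole. OPENING is the finger opening in m, from 0 to 0.0854, set as the call begins (- or left out, the last holds). The fingers move at their own pace and stop on an object; the grip force is fixed at half the most. Time passes only in rows, so rows that do not move let the fingers close. It gives the time, the measured TCP pose, the force and the opening at its end, in the units of the state.
- env.get_obs(): the state, without advancing time (a new reading comes with each control period).
- env.snapshot(name): name is "scene" or "top" or "wrist"; returns (picture, depth): 480x640x3 uint8, red, green, blue; 480x640 float32, m along the optical axis (not along the pixel's ray), 0 where there is no reading.
- env.camera_model(name): a dict with "intrinsics" (3x3 intrinsics, pixels), "view" (4x4, takes a point from world to camera coordinates). Camera axes: x right, y down, z forward; pixel columns grow to the right and rows downward; lengths in m; the calibration is good to about 2 mm. The wrist camera is an equidistant fisheye: a pixel r from the principal point sees the ray r / f radians off the axis. A picture is of the moment at which its call begins: read the wrist's pose just before it. camera_model takes no time and is no camera call; for the wrist camera it gives the pose at the moment of the call.
- env.sign_off(): hands the job in, once; it reports no verdict.
The state is a dict: "time": time; "joint_positions": joint angles; "qvel": joint speeds; "tau": joint torques, N m; "eef_pos": TCP position; "ee_rot": TCP orientation; "ft_force": force on the tool from outside, world axes, zero at the start; "moment": the same for the moment, N m; "grip_width": opening from 0.0 (shut) to 1.0 (fully open).
Only numpy, scipy, OpenCV 4.12 (cv2) and the standard library are available. Lean on these libraries where they do the work, as an engineer would, in place of code of your own. Each camera call takes 0.05 s, during which the arm holds its last target.

## Task

Polishing is done; now sort the bench so that no compound gets mixed. Put each of the three polishing bars flat in the narrow bay (marked with a white oblong), and the loose green and red felt wheels upright in the wide bay (marked with a white disc), of the tray lined in their own colour, right down on the lining. The blue wheel is already in its tray: leave it standing where it is.

Things in the scene. Friction and masses are not known exactly. Their poses are not given: they have to be found in the camera images.
- green_bar_c (a point): Centre (half-way up) of the loose dark green polishing bar: a rigid block 80 mm long (its x), 30 mm wide (y), 38 mm tall (z), with a card sleeve round the end towards its -x; about 160 g. It starts lying on the table, z up.
- red_bar_c (a point): Centre (half-way up) of the loose dark red polishing bar: a rigid block 80 mm long (its x), 30 mm wide (y), 38 mm tall (z), with a card sleeve round the end towards its -x; about 160 g. It starts lying on the table, z up.
- blue_bar_c (a point): Centre (half-way up) of the loose dark blue polishing bar: a rigid block 80 mm long (its x), 30 mm wide (y), 38 mm tall (z), with a card sleeve round the end towards its -x; about 160 g. It starts lying on the table, z up.
- green_wheel_c (a point): Centre (half-way up) of the loose dark green hard felt wheel: a cylinder 44 mm in diameter and 38 mm tall, axis z upright, small brass hub on top; about 50 g. It starts standing on the table.
- red_wheel_c (a point): Centre (half-way up) of the loose dark red hard felt wheel: a cylinder 44 mm in diameter and 38 mm tall, axis z upright, small brass hub on top; about 50 g. It starts standing on the table.
- blue_wheel_c (a point): Centre (half-way up) of the blue hard felt wheel, same shape as the others (44 mm diameter, 38 mm tall). It already stands loose in the wide bay of the blue-lined tray, near the bay's middle, and stays there.
- tray_green: Fixed shallow tray lined in green, 116 (its x) by 164 mm (y). Origin: centre of underside, z up. Floor 3 mm above it; pale wooden rim 5 mm thick, top at 9 mm. An 18 mm wide land, also 9 mm high, parts it into a narrow bay (60 mm in y, 106 in x, centre x 0, y -47; white oblong) for a bar and a wide bay (76 mm in y, 106 in x, centre x 0, y +39; white disc) for a wheel. May be turned half round.
- tray_red: Fixed shallow tray lined in red, 116 (its x) by 164 mm (y). Origin: centre of underside, z up. Floor 3 mm above it; pale wooden rim 5 mm thick, top at 9 mm. An 18 mm wide land, also 9 mm high, parts it into a narrow bay (60 mm in y, 106 in x, centre x 0, y -47; white oblong) for a bar and a wide bay (76 mm in y, 106 in x, centre x 0, y +39; white disc) for a wheel. May be turned half round.
- tray_blue: Fixed shallow tray lined in blue, 116 (its x) by 164 mm (y). Origin: centre of underside, z up. Floor 3 mm above it; pale wooden rim 5 mm thick, top at 9 mm. An 18 mm wide land, also 9 mm high, parts it into a narrow bay (60 mm in y, 106 in x, centre x 0, y -47; white oblong) for a bar and a wide bay (76 mm in y, 106 in x, centre x 0, y +39; white disc) for a wheel. May be turned half round.
Things that resemble listed ones, but are neither listed nor needed, are in the scene too. What is shaped like the part that bears red_bar_c but grey or pink is not meant.

How it is judged:
By the outcome, as a careful person would: the job done as asked, in the order asked, and still so for the second after the job is handed in, with the robot touching nothing.
It also fails if it takes over 128 s, if anything falls off the work surface, if the arm or the gripper's body presses on something with over 40 N, if the wrist force passes 120 N, or if a joint passes its speed limit or range.

## Working session

There is one attempt and no reset: what is moved stays moved. The work goes in short steps, Python scripts to look and compute and a shell command to move; the robot and the scene stay as the last step left them, time stands still between calls to the robot, and variables do not carry over. Pictures are saved under pics/ and viewed, and the job is handed in when it is done.

```bash
ls; mkdir -p pics; python3 - <<'E'
from workcell import env
import cv2,numpy as np
print(env.get_obs(), env.grip_point_offset)
for n in ("scene","top"):
    p,d=env.snapshot(n); cv2.imwrite(f"pics/{n}0.png",p[:,:,::-1]); np.savez(f"{n}0.npz",p=p,d=d)
    m=env.camera_model(n); print(n,m)
E
```

```text
pics
{'time': 0.0, 'joint_positions': array([ 1.23698084e+00,  1.26431960e-01, -4.06077094e-02,  1.40539851e+00,
       -4.38084591e-05,  1.57081098e+00]), 'qvel': array([ 1.47497171e-03, -4.64077849e-05, -3.96750440e-04, -2.57766604e-04,
        1.29912148e-03,  6.83332896e-04]), 'tau': array([-1.30447996e-03, -4.35918188e+01,  3.52921343e+01,  1.74254493e-02,
       -1.72722512e-04, -5.64117713e-06]), 'eef_pos': array([0.17198274, 0.49590613, 0.40390111]), 'ee_rot': array([-1.55650418,  0.26220889, -0.26184685]), 'ft_force': array([-0.01482473,  0.10849451,  0.82604116]), 'moment': array([-0.04361303, -0.01745867, -0.00085476]), 'grip_width': 1.0018802016527126} 0.1547
scene {'intrinsics': array([[497.9069586 ,   0.        , 323.48921156],
       [  0.        , 497.9069586 , 235.51968535],
       [  0.        ,   0.        ,   1.        ]]), 'view': array([[ 0.81728055,  0.5760372 , -0.01528548, -0.41040488],
       [ 0.3877161 , -0.56932768, -0.7249429 , -0.08370135],
       [-0.42629653,  0.58655531, -0.68863934,  1.21491851],
       [ 0.        ,  0.        ,  0.        ,  1.        ]])}
top {'intrinsics': array([[577.31849991,   0.        , 317.33894867],
       [  0.        , 577.31849991, 247.48862775],
       [  0.        ,   0.        ,   1.        ]]), 'view': array([[-0.00910822, -0.99990186,  0.01064444,  0.0668561 ],
       [-0.98783071,  0.00734439, -0.15535942,  0.4618512 ],
       [ 0.155266  , -0.01192995, -0.98780066,  1.08822885],
       [ 0.        ,  0.        ,  0.        ,  1.        ]])}
```

View pics/top0.png

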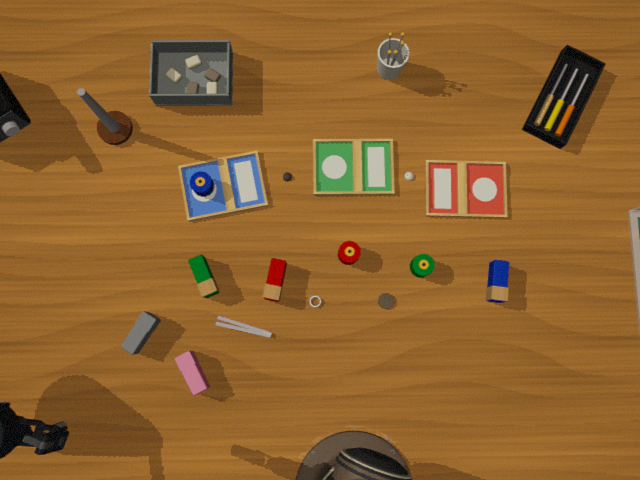

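View pics/scene0.png

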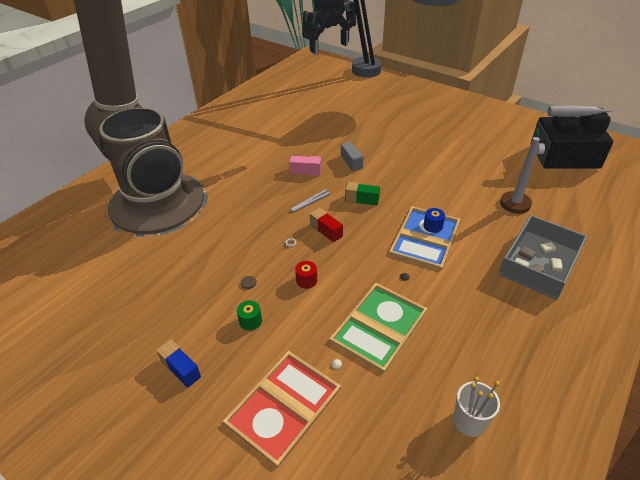

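```bash
cat > h.py <<'E'
import numpy as np,cv2
from workcell import env
def world(n,d):
    m=env.camera_model(n);K=m["intrinsics"];V=m["view"]
    v,u=np.mgrid[0:480,0:640]
    c=np.stack([(u-K[0,2])/K[0,0]*d,(v-K[1,2])/K[1,1]*d,d],-1)
    return (c-V[:3,3])@V[:3,:3]
def top_rect(W,uv,zlo,zhi,r=40):
    u,v=uv;m=np.zeros((480,640),np.uint8)
    m[v-r:v+r,u-r:u+r]=((W[...,2]>zlo)&(W[...,2]<zhi))[v-r:v+r,u-r:u+r]
    n,l,s,c=cv2.connectedComponentsWithStats(m)
    i=l[v,u] or 1+np.argmax(s[1:,4]); P=W[l==i]
    R=cv2.minAreaRect((P[:,:2]*1000).astype(np.float32))
    return R,np.median(P[:,2])*1000,len(P)
def rays(n,uv,z):
    m=env.camera_model(n);K=m["intrinsics"];V=m["view"]
    uv=np.asarray(uv,float).reshape(-1,2)
    d=np.c_[(uv[:,0]-K[0,2])/K[0,0],(uv[:,1]-K[1,2])/K[1,1],np.ones(len(uv))]@V[:3,:3]
    o=-V[:3,:3].T@V[:3,3]
    return o+d*((z-o[2])/d[:,2])[:,None]
E
python3 - <<'E'
from h import *
d=np.load("top0.npz");p=d["p"];W=world("top",d["d"])
print("table z",[np.round(W[v,u]*1000,1) for u,v in [(310,220),(450,320),(150,230),(560,230)]])
for k,uv in dict(gbar=(203,272),rbar=(276,277),bbar=(498,275),gw=(423,265),rw=(349,252),bw=(202,182)).items():
    R,z,n=top_rect(W,uv,.030,.046,25); print(k,np.round(R[0],1),np.round(R[1],1),round(R[2],1),z.round(1),n)
    # sleeve side
hsv=cv2.cvtColor(p,cv2.COLOR_RGB2HSV)
def hue(lo,hi,s=120,vv=40): return cv2.inRange(hsv,(lo,s,vv),(hi,255,255))
cols=dict(g=hue(45,85),b=hue(100,125),r=hue(0,7,150)|hue(172,180,150))
for c,bx in dict(b=(170,140,280,230),g=(305,130,402,200),r=(418,150,515,225)).items():
    x0,y0,x1,y1=bx
    m=np.zeros((480,640),np.uint8);m[y0:y1,x0:x1]=cols[c][y0:y1,x0:x1]
    cs,_=cv2.findContours(m,cv2.RETR_EXTERNAL,cv2.CHAIN_APPROX_NONE)
    for q in cs:
        if cv2.contourArea(q)<300: continue
        P=rays("top",q.reshape(-1,2),.003)
        R=cv2.minAreaRect((P[:,:2]*1000).astype(np.float32))
        print("lining",c,np.round(R[0],1),np.round(R[1],1),round(R[2],1))
for k,bx in dict(gbar=(180,245,225,305),rbar=(258,250,295,310),bbar=(480,250,515,310)).items():
    x0,y0,x1,y1=bx;m=np.zeros((480,640),np.uint8);m[y0:y1,x0:x1]=(cols[k[0]])[y0:y1,x0:x1]
    m&=((W[...,2]>.03)*255).astype(np.uint8)
    P=W[m>0];print(k,"colour part centroid",P.mean(0).round(4))
E
```

```text
table z [array([525. ,  76.9,  -2.9]), array([ 321.1, -198.5,   -1.4]), array([506.5, 399.7,  -1.9]), array([ 499.7, -428.5,    3.2])]
gbar [409.8 286. ] [80.6 31.6] 23.4 37.2 660
rbar [401.6 146.4] [31.2 79.7] 78.3 37.4 654
bbar [ 396.4 -290.2] [32.9 78. ] 83.4 37.5 650
gw [ 427.4 -142. ] [43.8 41.2] 89.8 37.7 402
rw [453.9   1.5] [42.7 41.8] 88.6 37.5 395
bw [594.8 292.8] [43.2 42.6] 27.3 40.1 394
lining b [590.3 293.2] [101.8  72.8] 11.2
lining b [606.8 209. ] [102.   56.5] 11.2
lining g [636.3 -59.2] [ 57.8 102. ] 89.6
lining g [636.8  27. ] [ 73.7 101.9] 89.6
lining r [ 586.8 -280.3] [ 72.8 103.5] 88.3
lining r [ 589.4 -194.3] [ 55.6 103.5] 87.8
gbar colour part centroid [0.421  0.2893 0.0424]
rbar colour part centroid [0.4132 0.1431 0.0423]
bbar colour part centroid [ 0.4079 -0.2902  0.0371]
```

```bash
python3 - <<'E'
import cv2
p=cv2.imread("pics/top0.png")[130:310,170:520]
cv2.imwrite("pics/crop0.png",cv2.resize(p,None,fx=2.2,fy=2.2,interpolation=cv2.INTER_CUBIC))
E
```

```text
(no output)
```

View pics/crop0.png

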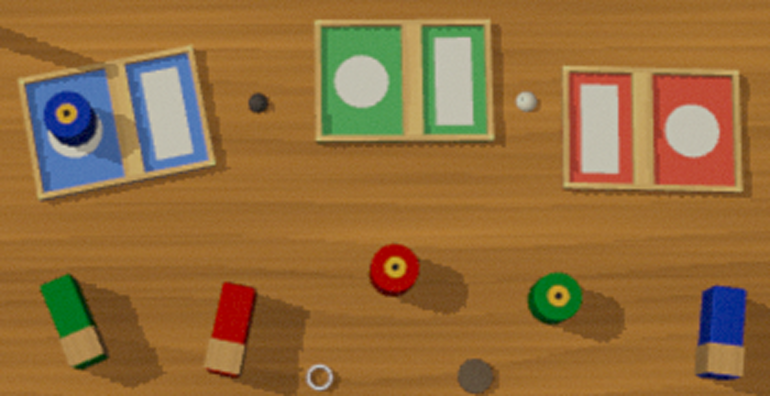

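```bash
cat > st.py <<'E'
import sys,numpy as np
from workcell import env
from scipy.spatial.transform import Rotation as Ro
o=env.get_obs();R=Ro.from_rotvec(o["ee_rot"]).as_matrix()
jaw=np.degrees(np.arctan2(R[1,2],R[0,2]))
print("t",o["time"],"tcp",o["eef_pos"].round(4),"approach",R[:,1].round(3),"jaw",jaw.round(1),"q",o["joint_positions"].round(2),"F",o["ft_force"].round(1),"w",round(o["grip_width"]*85.4,1))
if len(sys.argv)>3:
    x,y,a=map(float,sys.argv[1:4]); z=float(sys.argv[4]) if len(sys.argv)>4 else .3
    g=o["eef_pos"]+R[:,1]*.1547
    print("need mm",((np.array([x,y,z])-np.r_[g[:2],o["eef_pos"][2]])*1000).round(1),"yaw",round((a-jaw+90)%180-90,1))
    t=np.cross(R[:,1],[0,0,-1]); print("tilt fix deg",np.degrees(t).round(2))
E
python3 st.py .410 .286 113.4 .3
```

```text
t 0.1 tcp [0.172  0.4959 0.404 ] approach [-0.    -0.001 -1.   ] jaw 70.9 q [ 1.24  0.13 -0.04  1.41  0.    1.57] F [ 0.3  0.1 -0.4] w 85.4
need mm [ 238.1 -209.7 -104. ] yaw 42.5
tilt fix deg [ 0.08 -0.03  0.  ]
```

```bash
python3 -m jog '[{"translation":[0.03,-0.026,-0.013],"twist":[0,0,5.3]},{"translation":[0.03,-0.026,-0.013],"twist":[0,0,5.3]},{"translation":[0.03,-0.026,-0.013],"twist":[0,0,5.3]},{"translation":[0.03,-0.026,-0.013],"twist":[0,0,5.3]},{"translation":[0.03,-0.026,-0.013],"twist":[0,0,5.3]}]' 0.085 ; python3 -m jog '[{"translation":[0.03,-0.026,-0.013],"twist":[0,0,5.3]},{"translation":[0.03,-0.026,-0.013],"twist":[0,0,5.3]},{"translation":[0.028,-0.028,-0.013],"twist":[0,0,5.3]},{"translation":[0,0,0],"twist":[0,0,0]}]'; python3 st.py .410 .286 113.4 .186
```

```text
time: 0.6
eef_pos: [0.3228, 0.3648, 0.3389]
ee_rot: [-1.569, -0.104, 0.105]
ft_force: [0.1, 1.0, 0.8]
grip_width: 0.997
time: 1.0
eef_pos: [0.4119, 0.283, 0.2984]
ee_rot: [-1.55, -0.314, 0.318]
ft_force: [-0.5, 0.4, 0.8]
grip_width: 0.995
t 1.0 tcp [0.4119 0.283  0.2984] approach [-0.002 -0.003 -1.   ] jaw 113.1 q [ 0.6   0.1  -0.3   1.17 -0.    0.2 ] F [-0.5  0.4  0.8] w 85.0
need mm [  -1.5    3.5 -112.4] yaw 0.3
tilt fix deg [ 0.17 -0.13  0.  ]
```

```bash
python3 -m jog '[{"translation":[-0.001,0.003,-0.03],"twist":[0,0,0]},{"translation":[0,0,-0.03],"twist":[0,0,0]},{"translation":[0,0,-0.03],"twist":[0,0,0]},{"translation":[0,0,-0.022],"twist":[0,0,0]},{"translation":[0,0,0],"twist":[0,0,0]}]'; python3 st.py .410 .286 113.4 .186; python3 - <<'E'
from h import *
for n in ("wrist","scene"):
    p,d=env.snapshot(n); cv2.imwrite(f"pics/{n}1.png",p[:,:,::-1])
E
```

```text
time: 1.5
eef_pos: [0.4073, 0.2885, 0.1857]
ee_rot: [-1.549, -0.314, 0.323]
ft_force: [-1.5, -0.5, 0.5]
grip_width: 0.992
t 1.5 tcp [0.4073 0.2885 0.1857] approach [-0.005 -0.003 -1.   ] jaw 113.3 q [ 0.62  0.18 -0.47  0.92  0.    0.21] F [-1.5 -0.5  0.5] w 84.7
need mm [ 3.5 -1.9  0.3] yaw 0.1
tilt fix deg [ 0.19 -0.29  0.  ]
```

View pics/wrist1.png

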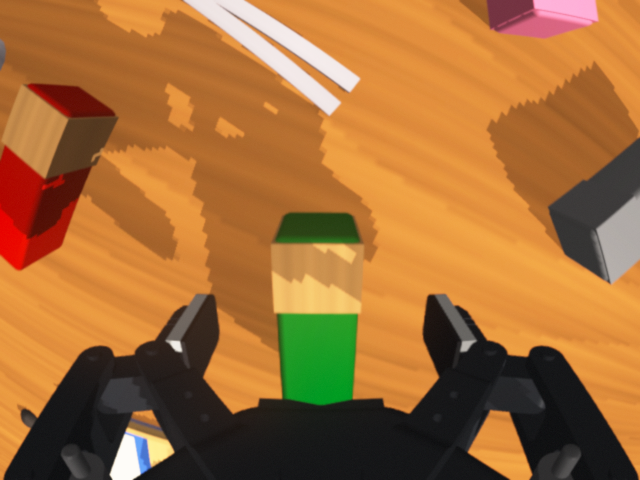

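The wrist view shows the green bar with its card sleeve (col ~317, rows 215-400) centred and square between the open fingers (cols 190 and 450). Closing now.

```bash
python3 -m jog '[{"translation":[0.003,-0.002,0],"twist":[0,0,0]},{"translation":[0,0,0],"twist":[0,0,0]},{"translation":[0,0,0],"twist":[0,0,0]},{"translation":[0,0,0],"twist":[0,0,0]},{"translation":[0,0,0],"twist":[0,0,0]}]' 0.0; python3 -m jog '[{"translation":[0,0,0],"twist":[0,0,0]},{"translation":[0,0,0],"twist":[0,0,0]},{"translation":[0,0,0],"twist":[0,0,0]},{"translation":[0,0,0],"twist":[0,0,0]}]' ; python3 st.py .6363 -.059 90 .28
```

```text
time: 2.1
eef_pos: [0.4124, 0.2872, 0.1896]
ee_rot: [-1.546, -0.32, 0.317]
ft_force: [0.3, -0.5, 5.3]
grip_width: 0.337
time: 2.5
eef_pos: [0.4123, 0.2873, 0.1896]
ee_rot: [-1.546, -0.32, 0.317]
ft_force: [0.2, -0.0, 5.9]
grip_width: 0.34
t 2.5 tcp [0.4123 0.2873 0.1896] approach [ 0.001  0.001 -1.   ] jaw 113.3 q [ 0.61  0.18 -0.47  0.93  0.    0.2 ] F [ 0.2 -0.   5.9] w 29.0
need mm [ 223.7 -346.4   90.4] yaw -23.3
tilt fix deg [-0.06  0.08  0.  ]
```

```bash
python3 -m jog '[{"translation":[0,0,0.03],"twist":[0,0,0]},{"translation":[0,0,0.04],"twist":[0,0,0]},{"translation":[0.02,-0.03,0.02],"twist":[0,0,-3]},{"translation":[0.025,-0.04,0],"twist":[0,0,-3]},{"translation":[0.025,-0.04,0],"twist":[0,0,-3]}]'; python3 -m jog '[{"translation":[0.025,-0.04,0],"twist":[0,0,-3]},{"translation":[0.025,-0.04,0],"twist":[0,0,-3]},{"translation":[0.025,-0.04,0],"twist":[0,0,-3]},{"translation":[0.025,-0.04,0],"twist":[0,0,-3]},{"translation":[0.025,-0.04,0],"twist":[0,0,-2.3]}]'; python3 -m jog '[{"translation":[0.025,-0.036,0],"twist":[0,0,0]},{"translation":[0,0,0],"twist":[0,0,0]},{"translation":[0,0,0],"twist":[0,0,0]}]';  python3 st.py .6363 -.059 90 .195
```

```text
time: 3.0
eef_pos: [0.4826, 0.1762, 0.2795]
ee_rot: [-1.562, -0.197, 0.194]
ft_force: [1.0, 0.8, -2.2]
grip_width: 0.337
time: 3.5
eef_pos: [0.6075, -0.0249, 0.2782]
ee_rot: [-1.571, 0.003, -0.001]
ft_force: [0.4, 1.4, -2.3]
grip_width: 0.338
time: 3.8
eef_pos: [0.632, -0.06, 0.2775]
ee_rot: [-1.57, 0.004, -0.0]
ft_force: [0.2, 0.4, -1.6]
grip_width: 0.335
t 3.8 tcp [ 0.632  -0.06    0.2775] approach [-0.002  0.001 -1.   ] jaw 89.9 q [-0.09  0.36 -0.02  1.19  0.   -0.09] F [ 0.2  0.4 -1.6] w 28.6
need mm [  4.6   0.9 -82.5] yaw 0.1
tilt fix deg [-0.03 -0.12 -0.  ]
```

```bash
python3 -m jog '[{"translation":[0.004,0.001,-0.03],"twist":[0,0,0]},{"translation":[0,0,-0.03],"twist":[0,0,0]},{"translation":[0,0,-0.018],"twist":[0,0,0]},{"translation":[0,0,-0.004],"twist":[0,0,0]},{"translation":[0,0,0],"twist":[0,0,0]}]'; python3 st.py .6363 -.059 90 .192;python3 - <<'E'
from h import *
for n in ("wrist","scene"):
    p,d=env.snapshot(n); cv2.imwrite(f"pics/{n}2.png",p[:,:,::-1])
E
```

```text
time: 4.3
eef_pos: [0.6353, -0.0569, 0.1963]
ee_rot: [-1.571, 0.001, 0.002]
ft_force: [0.1, 0.1, -2.0]
grip_width: 0.336
t 4.3 tcp [ 0.6353 -0.0569  0.1963] approach [-0.002  0.    -1.   ] jaw 90.1 q [-0.09  0.41 -0.13  1.03  0.   -0.09] F [ 0.1  0.1 -2. ] w 28.7
need mm [ 1.3 -2.1 -4.3] yaw -0.1
tilt fix deg [-0.02 -0.1  -0.  ]
```

View pics/scene2.png

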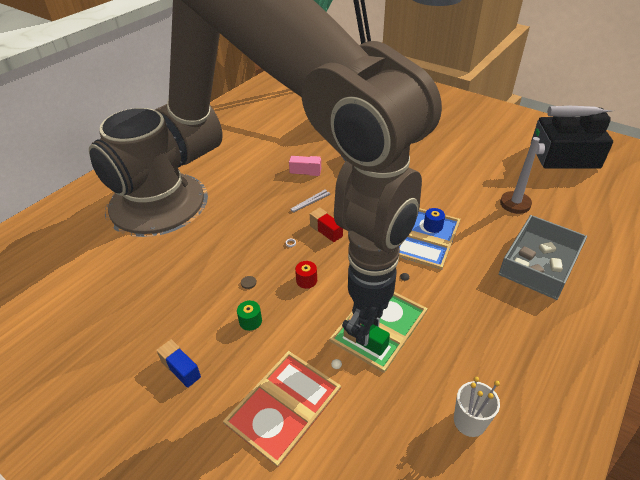

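View pics/wrist2.png

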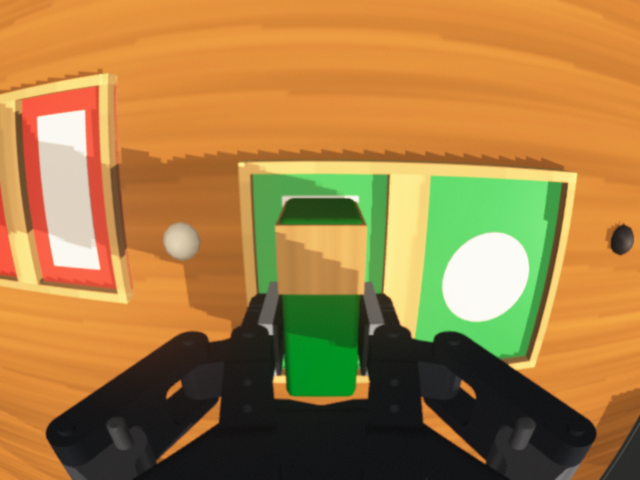

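The bar (wrist picture, cols 280-365) is centred over the green narrow bay (cols 250-388). I'll lower it onto the floor and release.

```bash
python3 -m jog '[{"translation":[0,-0.001,-0.002],"twist":[0,0,0]},{"translation":[0,0,-0.001],"twist":[0,0,0]},{"translation":[0,0,-0.001],"twist":[0,0,0]},{"translation":[0,0,0],"twist":[0,0,0]}]'; python3 st.py .6363 -.059 90 .192
```

```text
time: 4.8
eef_pos: [0.636, -0.0591, 0.1928]
ee_rot: [-1.571, 0.0, -0.001]
ft_force: [-0.3, 0.3, -0.8]
grip_width: 0.335
t 4.8 tcp [ 0.636  -0.0591  0.1928] approach [ 0.  0. -1.] jaw 90.0 q [-0.09  0.41 -0.14  1.02  0.   -0.09] F [-0.3  0.3 -0.8] w 28.6
need mm [ 0.3  0.1 -0.8] yaw 0.0
tilt fix deg [-0.    0.01  0.  ]
```

```bash
python3 -m jog '[{"translation":[0,0,-0.001],"twist":[0,0,0]},{"translation":[0,0,0],"twist":[0,0,0]}]'; python3 -m jog '[{"translation":[0,0,0],"twist":[0,0,0]},{"translation":[0,0,0],"twist":[0,0,0]},{"translation":[0,0,0],"twist":[0,0,0]}]' 0.05;  python3 -m jog '[{"translation":[0,0,0.02],"twist":[0,0,0]},{"translation":[0,0,0.04],"twist":[0,0,0]},{"translation":[0,0,0.04],"twist":[0,0,0]},{"translation":[0,0,0],"twist":[0,0,0]}]'; python3 st.py .4016 .1464 78.3 .29
```

```text
time: 5.0
eef_pos: [0.636, -0.059, 0.1927]
ee_rot: [-1.571, -0.0, -0.001]
ft_force: [-2.5, 1.5, 4.7]
grip_width: 0.335
time: 5.3
eef_pos: [0.6361, -0.059, 0.1917]
ee_rot: [-1.571, 0.0, -0.001]
ft_force: [-0.3, 0.4, -0.3]
grip_width: 0.588
time: 5.7
eef_pos: [0.6375, -0.0591, 0.2981]
ee_rot: [-1.572, -0.007, -0.008]
ft_force: [0.9, 1.0, 0.3]
grip_width: 0.585
t 5.7 tcp [ 0.6375 -0.0591  0.2981] approach [ 0.01  -0.001 -1.   ] jaw 90.0 q [-0.09  0.36  0.02  1.23  0.   -0.09] F [0.9 1.  0.3] w 49.9
need mm [-237.4  205.7   -8.1] yaw -11.7
tilt fix deg [0.05 0.56 0.  ]
```

```bash
python3 -m jog '[{"translation":[-0.034,0.029,0],"twist":[0,0,-2]},{"translation":[-0.034,0.029,0],"twist":[0,0,-2]},{"translation":[-0.034,0.029,0],"twist":[0,0,-2]},{"translation":[-0.034,0.029,0],"twist":[0,0,-2]},{"translation":[-0.034,0.029,0],"twist":[0,0,-2]}]' 0.085; python3 -m jog '[{"translation":[-0.034,0.029,0],"twist":[0,0,-1.7]},{"translation":[-0.032,0.031,-0.02],"twist":[0,0,0]},{"translation":[0,0,-0.01],"twist":[0,0,0]},{"translation":[0,0,0],"twist":[0,0,0]}]'; python3 st.py .4016 .1464 78.3 .186
```

```text
time: 6.2
eef_pos: [0.4645, 0.0868, 0.2911]
ee_rot: [-1.566, 0.139, -0.139]
ft_force: [0.2, 0.5, 1.0]
grip_width: 0.995
time: 6.6
eef_pos: [0.3988, 0.1464, 0.2603]
ee_rot: [-1.566, 0.16, -0.157]
ft_force: [-0.2, -0.2, 0.5]
grip_width: 0.997
t 6.6 tcp [0.3988 0.1464 0.2603] approach [-0.002 -0.001 -1.   ] jaw 78.4 q [ 0.35 -0.02 -0.51  1.08 -0.    0.55] F [-0.2 -0.2  0.5] w 85.1
need mm [  3.1   0.1 -74.3] yaw -0.1
tilt fix deg [ 0.06 -0.1   0.  ]
```

```bash
python3 - <<'E'
from h import *
p,d=env.snapshot("top"); cv2.imwrite("pics/top3.png",p[:,:,::-1])
W=world("top",d)
for k,uv in dict(gbar_placed=(376,167)).items():
    R,z,n=top_rect(W,uv,.030,.050,25); print(k,np.round(R[0],1),np.round(R[1],1),round(R[2],1),z.round(1),n)
E
```

```text
gbar_placed [633.5 -60.9] [31.6 80.5] 89.1 40.3 627
```

View pics/top3.png

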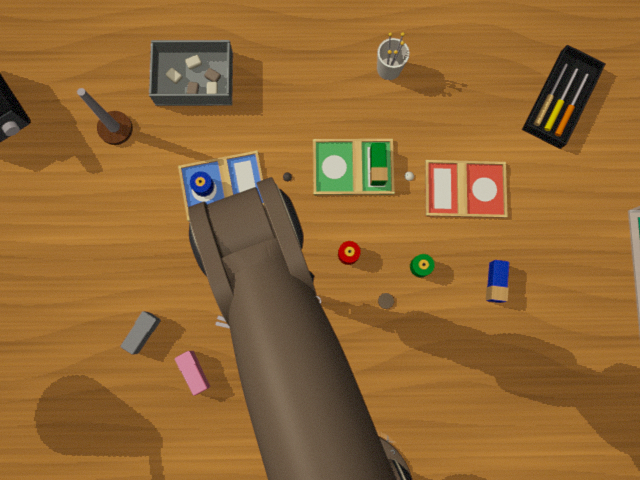

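Green bar lies in the green narrow bay at (378,163), top at 40 mm, so it is on the lining. Next is the red bar.

```bash
python3 -m jog '[{"translation":[0.003,0,-0.03],"twist":[0,0,0]},{"translation":[0,0,-0.03],"twist":[0,0,0]},{"translation":[0,0,-0.013],"twist":[0,0,0]},{"translation":[0,0,0],"twist":[0,0,0]}]'; python3 -m jog '[{"translation":[0,0,0],"twist":[0,0,0]},{"translation":[0,0,0],"twist":[0,0,0]},{"translation":[0,0,0],"twist":[0,0,0]},{"translation":[0,0,0],"twist":[0,0,0]},{"translation":[0,0,0],"twist":[0,0,0]}]' 0; python3 -m jog '[{"translation":[0,0,0],"twist":[0,0,0]},{"translation":[0,0,0],"twist":[0,0,0]},{"translation":[0,0,0],"twist":[0,0,0]}]'; python3 st.py .589 -.194 88 .28
```

```text
time: 7.05
eef_pos: [0.4033, 0.145, 0.1873]
ee_rot: [-1.566, 0.164, -0.16]
ft_force: [-0.2, -0.2, 0.4]
grip_width: 0.997
time: 7.55
eef_pos: [0.4036, 0.1462, 0.1898]
ee_rot: [-1.564, 0.159, -0.162]
ft_force: [0.2, 0.5, 6.1]
grip_width: 0.331
time: 7.85
eef_pos: [0.4036, 0.1463, 0.1898]
ee_rot: [-1.564, 0.159, -0.162]
ft_force: [-0.8, -0.3, 5.1]
grip_width: 0.34
t 7.85 tcp [0.4036 0.1463 0.1898] approach [ 0.002  0.001 -1.   ] jaw 78.3 q [ 0.35  0.04 -0.62  0.91 -0.    0.55] F [-0.8 -0.3  5.1] w 29.0
need mm [ 185.1 -340.4   90.2] yaw 9.7
tilt fix deg [-0.04  0.13  0.  ]
```

```bash
python3 -m jog '[{"translation":[0,0,0.03],"twist":[0,0,0]},{"translation":[0,0,0.04],"twist":[0,0,0]},{"translation":[0.02,-0.034,0.02],"twist":[0,0,1.2]},{"translation":[0.021,-0.04,0],"twist":[0,0,1.2]},{"translation":[0.021,-0.04,0],"twist":[0,0,1.2]}]'; python3 -m jog '[{"translation":[0.021,-0.038,0],"twist":[0,0,1.2]},{"translation":[0.021,-0.038,0],"twist":[0,0,1.2]},{"translation":[0.021,-0.038,0],"twist":[0,0,1.2]},{"translation":[0.021,-0.038,0],"twist":[0,0,1.2]},{"translation":[0.021,-0.038,0],"twist":[0,0,1.2]}]'; python3 -m jog '[{"translation":[0.018,-0.036,0],"twist":[0,0,0]},{"translation":[0,0,0],"twist":[0,0,0]},{"translation":[0,0,0],"twist":[0,0,0]}]';  python3 st.py .589 -.194 88 .195
```

```text
time: 8.35
eef_pos: [0.4656, 0.0311, 0.2798]
ee_rot: [-1.568, 0.107, -0.111]
ft_force: [-0.5, 1.1, -1.9]
grip_width: 0.342
time: 8.85
eef_pos: [0.5704, -0.1596, 0.2784]
ee_rot: [-1.57, 0.029, -0.028]
ft_force: [0.8, 0.5, -1.0]
grip_width: 0.34
time: 9.15
eef_pos: [0.5879, -0.1946, 0.2777]
ee_rot: [-1.57, 0.032, -0.029]
ft_force: [-0.0, 0.1, -1.0]
grip_width: 0.335
t 9.15 tcp [ 0.5879 -0.1946  0.2777] approach [-0.002  0.001 -1.   ] jaw 87.8 q [-0.32  0.33 -0.06  1.18  0.   -0.28] F [-0.   0.1 -1. ] w 28.6
need mm [  1.4   0.5 -82.7] yaw 0.2
tilt fix deg [-0.05 -0.1  -0.  ]
```

```bash
python3 -m jog '[{"translation":[0.001,0.001,-0.03],"twist":[0,0,0]},{"translation":[0,0,-0.03],"twist":[0,0,0]},{"translation":[0,0,-0.018],"twist":[0,0,0]},{"translation":[0,0,-0.004],"twist":[0,0,0]},{"translation":[0,0,0],"twist":[0,0,0]}]'; python3 -m jog '[{"translation":[0,0,-0.002],"twist":[0,0,0]},{"translation":[0,0,-0.001],"twist":[0,0,0]},{"translation":[0,0,-0.001],"twist":[0,0,0]},{"translation":[0,0,0],"twist":[0,0,0]}]'; python3 st.py .589 -.194 88 .192;python3 - <<'E'
from h import *
for n in ("wrist",):
    p,d=env.snapshot(n); cv2.imwrite(f"pics/{n}4.png",p[:,:,::-1])
E
```

```text
time: 9.65
eef_pos: [0.5885, -0.1919, 0.1965]
ee_rot: [-1.57, 0.029, -0.027]
ft_force: [-0.3, 0.4, -1.5]
grip_width: 0.335
time: 10.05
eef_pos: [0.5891, -0.1931, 0.1932]
ee_rot: [-1.571, 0.029, -0.03]
ft_force: [-0.6, 0.0, -2.1]
grip_width: 0.338
t 10.05 tcp [ 0.5891 -0.1931  0.1932] approach [ 0.001 -0.    -1.   ] jaw 87.9 q [-0.32  0.38 -0.19  1.01  0.   -0.28] F [-0.6  0.  -2.1] w 28.9
need mm [-0.2 -0.9 -1.2] yaw 0.1
tilt fix deg [0.01 0.04 0.  ]
```

View pics/wrist4.png

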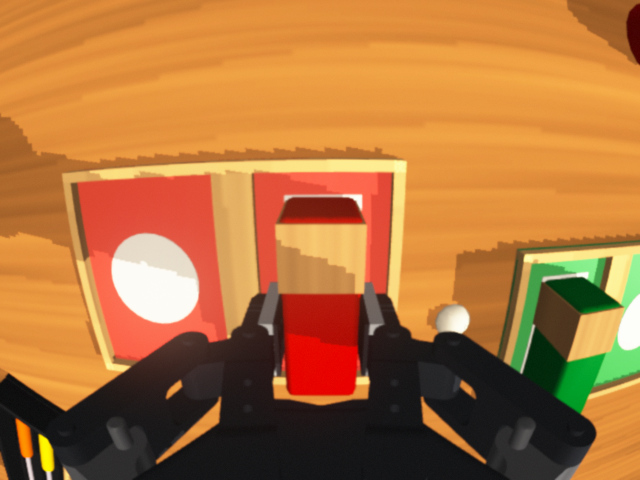

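The red bar (cols 280-365) sits over the red narrow bay (cols 255-390). I'll release it here and go to the blue bar.

```bash
python3 -m jog '[{"translation":[0,0,-0.001],"twist":[0,0,0]},{"translation":[0,0,-0.001],"twist":[0,0,0]},{"translation":[0,0,0],"twist":[0,0,0]}]'; python3 -m jog '[{"translation":[0,0,0],"twist":[0,0,0]},{"translation":[0,0,0],"twist":[0,0,0]},{"translation":[0,0,0],"twist":[0,0,0]}]' 0.05;  python3 -m jog '[{"translation":[0,0,0.02],"twist":[0,0,0]},{"translation":[0,0,0.04],"twist":[0,0,0]},{"translation":[0,0,0.04],"twist":[0,0,0]},{"translation":[0,0,0],"twist":[0,0,0]}]'; python3 st.py .3964 -.2902 83.4 .29
```

```text
time: 10.4
eef_pos: [0.5889, -0.1931, 0.1928]
ee_rot: [-1.571, 0.028, -0.03]
ft_force: [-4.6, 1.9, 11.8]
grip_width: 0.336
time: 10.7
eef_pos: [0.589, -0.1931, 0.1906]
ee_rot: [-1.571, 0.029, -0.029]
ft_force: [-0.4, 0.1, -0.1]
grip_width: 0.584
time: 11.1
eef_pos: [0.5904, -0.1935, 0.2968]
ee_rot: [-1.573, 0.022, -0.036]
ft_force: [-0.1, -0.4, 1.4]
grip_width: 0.584
t 11.1 tcp [ 0.5904 -0.1935  0.2968] approach [ 0.009 -0.003 -1.   ] jaw 87.9 q [-0.32  0.32 -0.03  1.21  0.   -0.28] F [-0.1 -0.4  1.4] w 49.8
need mm [-195.4  -96.3   -6.8] yaw -4.5
tilt fix deg [0.17 0.51 0.  ]
```

```bash
python3 -m jog '[{"translation":[-0.038,-0.019,0],"twist":[0,0,-1]},{"translation":[-0.038,-0.019,0],"twist":[0,0,-1]},{"translation":[-0.038,-0.019,0],"twist":[0,0,-1]},{"translation":[-0.038,-0.019,0],"twist":[0,0,-1]},{"translation":[-0.04,-0.020,-0.02],"twist":[0,0,-0.5]}]' 0.085; python3 -m jog '[{"translation":[0,0,-0.01],"twist":[0,0,0]},{"translation":[0,0,0],"twist":[0,0,0]},{"translation":[0,0,0],"twist":[0,0,0]}]'; python3 st.py .3964 -.2902 83.4 .187; python3 - <<'E'
from h import *
for n in ("wrist",):
    p,d=env.snapshot(n); cv2.imwrite(f"pics/{n}5.png",p[:,:,::-1])
E
```

```text
time: 11.6
eef_pos: [0.3963, -0.2899, 0.2721]
ee_rot: [-1.571, 0.088, -0.094]
ft_force: [0.5, -0.9, -0.2]
grip_width: 0.993
time: 11.9
eef_pos: [0.3975, -0.2889, 0.2606]
ee_rot: [-1.569, 0.09, -0.091]
ft_force: [-0.2, -0.4, -0.3]
grip_width: 0.995
t 11.9 tcp [ 0.3975 -0.2889  0.2606] approach [ 0.  0. -1.] jaw 83.4 q [-0.63  0.1  -0.38  1.08  0.   -0.51] F [-0.2 -0.4 -0.3] w 85.0
need mm [ -1.2  -1.3 -73.6] yaw 0.0
tilt fix deg [-0.01  0.01  0.  ]
```

View pics/wrist5.png

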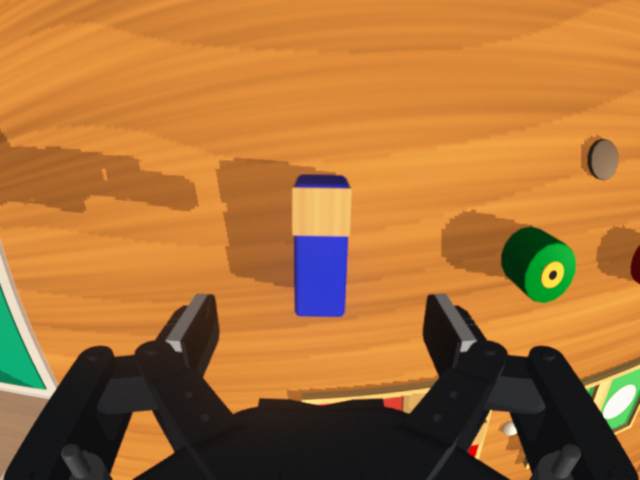

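The blue bar (cols 293-350) is centred and aligned between the fingers.

```bash
python3 -m jog '[{"translation":[-0.001,-0.001,-0.03],"twist":[0,0,0]},{"translation":[0,0,-0.03],"twist":[0,0,0]},{"translation":[0,0,-0.013],"twist":[0,0,0]},{"translation":[0,0,0],"twist":[0,0,0]}]'; python3 -m jog '[{"translation":[0,0,0],"twist":[0,0,0]},{"translation":[0,0,0],"twist":[0,0,0]},{"translation":[0,0,0],"twist":[0,0,0]},{"translation":[0,0,0],"twist":[0,0,0]},{"translation":[0,0,0],"twist":[0,0,0]}]' 0; python3 -m jog '[{"translation":[0,0,0],"twist":[0,0,0]},{"translation":[0,0,0],"twist":[0,0,0]},{"translation":[0,0,0],"twist":[0,0,0]}]'; python3 st.py .607 .209 101.2 .28
```

```text
time: 12.35
eef_pos: [0.3962, -0.2892, 0.1863]
ee_rot: [-1.567, 0.092, -0.088]
ft_force: [-0.2, -0.0, -0.1]
grip_width: 0.994
time: 12.85
eef_pos: [0.3964, -0.2903, 0.1889]
ee_rot: [-1.57, 0.089, -0.092]
ft_force: [-0.1, 0.1, 5.7]
grip_width: 0.336
time: 13.15
eef_pos: [0.3964, -0.2904, 0.1889]
ee_rot: [-1.57, 0.089, -0.092]
ft_force: [-0.5, 0.2, 6.1]
grip_width: 0.334
t 13.15 tcp [ 0.3964 -0.2904  0.1889] approach [ 0.002 -0.001 -1.   ] jaw 83.4 q [-0.63  0.16 -0.49  0.92  0.   -0.52] F [-0.5  0.2  6.1] w 28.5
need mm [210.3 499.5  91.1] yaw 17.8
tilt fix deg [0.07 0.11 0.  ]
```

```bash
python3 -m jog '[{"translation":[0,0,0.03],"twist":[0,0,0]},{"translation":[0,0,0.04],"twist":[0,0,0]},{"translation":[0.01,0.03,0.02],"twist":[0,0,1.2]},{"translation":[0.017,0.04,0],"twist":[0,0,1.6]},{"translation":[0.017,0.04,0],"twist":[0,0,1.6]}]'; python3 -m jog '[{"translation":[0.017,0.04,0],"twist":[0,0,1.6]},{"translation":[0.017,0.04,0],"twist":[0,0,1.6]},{"translation":[0.017,0.04,0],"twist":[0,0,1.6]},{"translation":[0.017,0.04,0],"twist":[0,0,1.6]},{"translation":[0.017,0.04,0],"twist":[0,0,1.6]}]'; python3 -m jog '[{"translation":[0.017,0.04,0],"twist":[0,0,1.6]},{"translation":[0.017,0.04,0],"twist":[0,0,1.6]},{"translation":[0.017,0.04,0],"twist":[0,0,1.6]},{"translation":[0,0,0],"twist":[0,0,0]},{"translation":[0,0,0],"twist":[0,0,0]}]'; python3 st.py .607 .209 101.2 .195
```

```text
time: 13.65
eef_pos: [0.4403, -0.1793, 0.2788]
ee_rot: [-1.571, 0.03, -0.033]
ft_force: [0.0, -0.5, -1.5]
grip_width: 0.336
time: 14.15
eef_pos: [0.5252, 0.0217, 0.2777]
ee_rot: [-1.569, -0.08, 0.08]
ft_force: [0.5, -0.5, -1.1]
grip_width: 0.333
time: 14.65
eef_pos: [0.5759, 0.1408, 0.277]
ee_rot: [-1.566, -0.145, 0.147]
ft_force: [-0.7, -0.1, -1.0]
grip_width: 0.337
t 14.65 tcp [0.5759 0.1408 0.277 ] approach [-0.001 -0.001 -1.   ] jaw 100.7 q [ 0.24  0.28 -0.13  1.16 -0.    0.05] F [-0.7 -0.1 -1. ] w 28.8
need mm [ 31.3  68.3 -82. ] yaw 0.5
tilt fix deg [ 0.04 -0.08  0.  ]
```

```bash
python3 -m jog '[{"translation":[0.015,0.034,0],"twist":[0,0,0.5]},{"translation":[0.016,0.034,0],"twist":[0,0,0]},{"translation":[0,0,-0.03],"twist":[0,0,0]},{"translation":[0,0,-0.03],"twist":[0,0,0]},{"translation":[0,0,0],"twist":[0,0,0]}]';python3 st.py .607 .209 101.2 .195;python3 - <<'E'
from h import *
for n in ("wrist",):
    p,d=env.snapshot(n); cv2.imwrite(f"pics/{n}6.png",p[:,:,::-1])
E
```

```text
time: 15.15
eef_pos: [0.605, 0.2061, 0.2133]
ee_rot: [-1.568, -0.144, 0.157]
ft_force: [-0.7, -0.7, -1.9]
grip_width: 0.339
t 15.15 tcp [0.605  0.2061 0.2133] approach [-0.008 -0.003 -1.   ] jaw 101.0 q [ 0.33  0.4  -0.1   1.07 -0.    0.14] F [-0.7 -0.7 -1.9] w 28.9
need mm [  3.2   3.3 -18.3] yaw 0.2
tilt fix deg [ 0.17 -0.46  0.  ]
```

View pics/wrist6.png

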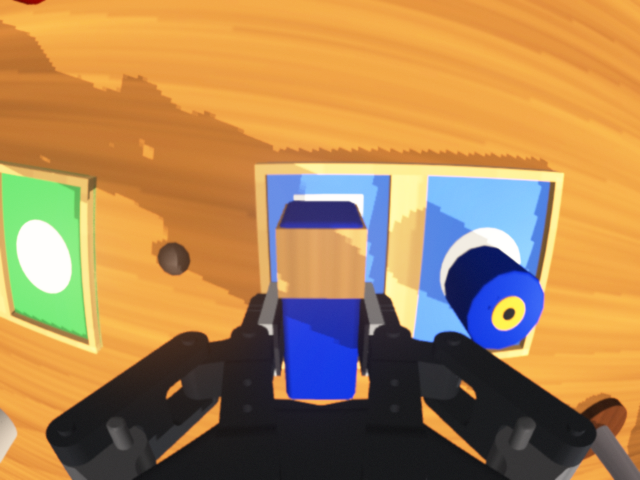

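The blue bar (cols 278-365) is over the blue narrow bay (cols 265-390), and the blue wheel (495,290) is well clear of the fingers. I'll lower and release.

```bash
python3 -m jog '[{"translation":[0,0,-0.012],"twist":[0,0,0]},{"translation":[0,0,-0.006],"twist":[0,0,0]},{"translation":[0,0,-0.003],"twist":[0,0,0]},{"translation":[0,0,-0.001],"twist":[0,0,0]},{"translation":[0,0,0],"twist":[0,0,0]}]';python3 st.py .607 .209 101.2 .192
```

```text
time: 15.7
eef_pos: [0.6071, 0.208, 0.1961]
ee_rot: [-1.565, -0.152, 0.151]
ft_force: [-0.5, -0.3, -1.1]
grip_width: 0.34
t 15.7 tcp [0.6071 0.208  0.1961] approach [ 0.  0. -1.] jaw 101.1 q [ 0.33  0.41 -0.13  1.03 -0.    0.14] F [-0.5 -0.3 -1.1] w 29.0
need mm [-0.2  1.  -4.1] yaw 0.1
tilt fix deg [-0.01  0.03  0.  ]
```

```bash
python3 -m jog '[{"translation":[0,0.001,-0.002],"twist":[0,0,0]},{"translation":[0,0,-0.001],"twist":[0,0,0]},{"translation":[0,0,-0.001],"twist":[0,0,0]},{"translation":[0,0,-0.001],"twist":[0,0,0]},{"translation":[0,0,0],"twist":[0,0,0]}]'; python3 -m jog '[{"translation":[0,0,0],"twist":[0,0,0]},{"translation":[0,0,0],"twist":[0,0,0]},{"translation":[0,0,0],"twist":[0,0,0]}]' 0.05;  python3 -m jog '[{"translation":[0,0,0.02],"twist":[0,0,0]},{"translation":[0,0,0.04],"twist":[0,0,0]},{"translation":[0,0,0.04],"twist":[0,0,0]},{"translation":[0,0,0],"twist":[0,0,0]}]'; python3 st.py .4274 -.142 90 .29
```

```text
time: 16.2
eef_pos: [0.6069, 0.2091, 0.1919]
ee_rot: [-1.565, -0.153, 0.151]
ft_force: [-2.5, -0.6, 6.7]
grip_width: 0.34
time: 16.5
eef_pos: [0.607, 0.209, 0.1906]
ee_rot: [-1.565, -0.152, 0.152]
ft_force: [-0.4, -0.1, 0.4]
grip_width: 0.587
time: 16.9
eef_pos: [0.6084, 0.2095, 0.2971]
ee_rot: [-1.563, -0.159, 0.144]
ft_force: [0.0, 0.2, 0.3]
grip_width: 0.582
t 16.9 tcp [0.6084 0.2095 0.2971] approach [ 0.009  0.003 -1.   ] jaw 101.1 q [ 0.33  0.36  0.03  1.23 -0.    0.14] F [0.  0.2 0.3] w 49.7
need mm [-182.4 -352.    -7.1] yaw -11.1
tilt fix deg [-0.18  0.53  0.  ]
```

```bash
python3 -m jog '[{"translation":[-0.02,-0.039,0],"twist":[0,0,-1.3]},{"translation":[-0.02,-0.039,0],"twist":[0,0,-1.3]},{"translation":[-0.02,-0.039,0],"twist":[0,0,-1.3]},{"translation":[-0.02,-0.039,0],"twist":[0,0,-1.3]},{"translation":[-0.02,-0.039,0],"twist":[0,0,-1.3]}]' 0.085; python3 -m jog '[{"translation":[-0.02,-0.039,0],"twist":[0,0,-1.3]},{"translation":[-0.02,-0.039,0],"twist":[0,0,-1.3]},{"translation":[-0.02,-0.039,0],"twist":[0,0,-1.3]},{"translation":[-0.022,-0.039,-0.02],"twist":[0,0,-0.7]},{"translation":[0,0,0],"twist":[0,0,0]}]'; python3 -m jog '[{"translation":[0,0,0],"twist":[0,0,0]}]'; python3 st.py .4274 -.142 90 .27;python3 - <<'E'
from h import *
for n in ("wrist",):
    p,d=env.snapshot(n); cv2.imwrite(f"pics/{n}7.png",p[:,:,::-1])
E
```

```text
time: 17.4
eef_pos: [0.5059, 0.0127, 0.2901]
ee_rot: [-1.57, -0.062, 0.063]
ft_force: [-0.1, -0.6, 0.5]
grip_width: 0.995
time: 17.9
eef_pos: [0.4219, -0.145, 0.2684]
ee_rot: [-1.571, 0.009, -0.002]
ft_force: [-0.3, 0.2, 0.1]
grip_width: 0.997
time: 18.0
eef_pos: [0.4243, -0.1428, 0.2701]
ee_rot: [-1.57, 0.003, -0.002]
ft_force: [1.3, -0.3, -0.0]
grip_width: 0.994
t 18.0 tcp [ 0.4243 -0.1428  0.2701] approach [-0.001  0.001 -1.   ] jaw 89.8 q [-0.32  0.02 -0.45  1.1   0.   -0.32] F [ 1.3 -0.3 -0. ] w 84.9
need mm [ 3.2  0.7 -0.1] yaw 0.2
tilt fix deg [-0.03 -0.05 -0.  ]
```

View pics/wrist7.png

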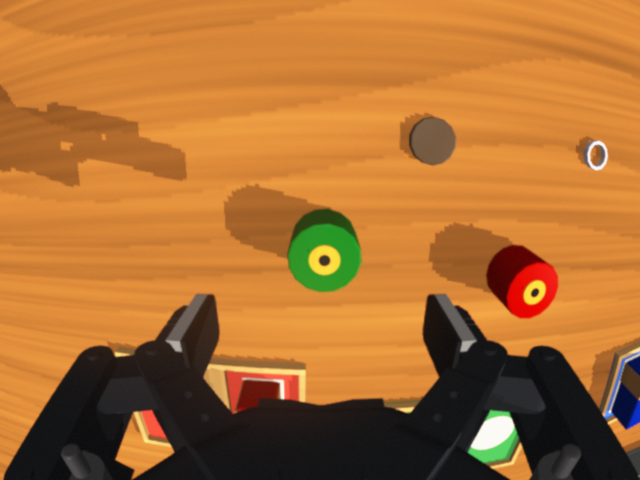

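The green wheel's hub is at (324,260), between the fingers. I'll check the fore-aft position by casting that pixel.

```bash
python3 - <<'E'
from h import *
m=env.camera_model("wrist");K=m["intrinsics"];V=m["view"]
for u,v in [(324,260),(535,293)]:
    a=np.array([u-K[0,2],v-K[1,2]]);r=np.hypot(*a);th=r/K[0,0]
    d=np.r_[a/r*np.sin(th),np.cos(th)]@V[:3,:3];o=-V[:3,:3].T@V[:3,3]
    print(o+d*((.039-o[2])/d[2]))
print(rays("top",[[423.5,264.5],[349.5,251.5]],.039))
E
```

```text
[ 0.42923493 -0.13911515  0.039     ]
[0.45614599 0.00583663 0.039     ]
[[ 0.42701013 -0.14216205  0.039     ]
 [ 0.45353394  0.0007415   0.039     ]]
```

```bash
python3 -m jog '[{"translation":[0.003,0.001,-0.03],"twist":[0,0,0]},{"translation":[0,0,-0.03],"twist":[0,0,0]},{"translation":[0,0,-0.022],"twist":[0,0,0]},{"translation":[0,0,0],"twist":[0,0,0]}]'; python3 -m jog '[{"translation":[0,0,0],"twist":[0,0,0]},{"translation":[0,0,0],"twist":[0,0,0]},{"translation":[0,0,0],"twist":[0,0,0]},{"translation":[0,0,0],"twist":[0,0,0]},{"translation":[0,0,0],"twist":[0,0,0]}]' 0; python3 -m jog '[{"translation":[0,0,0],"twist":[0,0,0]},{"translation":[0,0,0],"twist":[0,0,0]}]'; python3 st.py .6368 .027 90 .28
```

```text
time: 18.45
eef_pos: [0.4275, -0.1394, 0.1863]
ee_rot: [-1.569, 0.002, 0.005]
ft_force: [-0.6, 0.2, -0.1]
grip_width: 0.997
time: 18.95
eef_pos: [0.4289, -0.1411, 0.1906]
ee_rot: [-1.571, -0.002, -0.003]
ft_force: [0.4, 1.0, 5.3]
grip_width: 0.488
time: 19.15
eef_pos: [0.4289, -0.1411, 0.1906]
ee_rot: [-1.571, -0.003, -0.003]
ft_force: [-1.0, 2.0, 5.3]
grip_width: 0.493
t 19.15 tcp [ 0.4289 -0.1411  0.1906] approach [ 0.004 -0.    -1.   ] jaw 90.0 q [-0.32  0.08 -0.57  0.91  0.   -0.32] F [-1.   2.   5.3] w 42.1
need mm [207.4 168.2  89.4] yaw 0.0
tilt fix deg [0.02 0.2  0.  ]
```

```bash
python3 -m jog '[{"translation":[0,0,0.03],"twist":[0,0,0]},{"translation":[0,0,0.04],"twist":[0,0,0]},{"translation":[0.03,0.024,0.02],"twist":[0,0,0]},{"translation":[0.03,0.024,0],"twist":[0,0,0]},{"translation":[0.03,0.024,0],"twist":[0,0,0]}]'; python3 -m jog '[{"translation":[0.03,0.024,0],"twist":[0,0,0]},{"translation":[0.03,0.024,0],"twist":[0,0,0]},{"translation":[0.03,0.024,0],"twist":[0,0,0]},{"translation":[0.028,0.024,0],"twist":[0,0,0]},{"translation":[0,0,0],"twist":[0,0,0]}]'; python3 -m jog '[{"translation":[0,0,-0.03],"twist":[0,0,0]},{"translation":[0,0,-0.03],"twist":[0,0,0]},{"translation":[0,0,0],"twist":[0,0,0]},{"translation":[0,0,0],"twist":[0,0,0]}]';python3 st.py .6368 .027 90 .196;python3 - <<'E'
from h import *
for n in ("wrist",):
    p,d=env.snapshot(n); cv2.imwrite(f"pics/{n}8.png",p[:,:,::-1])
E
```

```text
time: 19.65
eef_pos: [0.5194, -0.0684, 0.2811]
ee_rot: [-1.571, -0.002, -0.005]
ft_force: [0.9, -0.5, -0.6]
grip_width: 0.49
time: 20.15
eef_pos: [0.6387, 0.0297, 0.2787]
ee_rot: [-1.57, -0.004, 0.0]
ft_force: [1.0, -0.0, -0.5]
grip_width: 0.493
time: 20.55
eef_pos: [0.6356, 0.0266, 0.2193]
ee_rot: [-1.571, 0.001, -0.0]
ft_force: [0.7, 1.0, -0.1]
grip_width: 0.489
t 20.55 tcp [0.6356 0.0266 0.2193] approach [-0.001 -0.    -1.   ] jaw 89.9 q [ 0.04  0.39 -0.11  1.07 -0.    0.04] F [ 0.7  1.  -0.1] w 41.7
need mm [  1.3   0.4 -23.3] yaw 0.1
tilt fix deg [ 0.   -0.05  0.  ]
```

View pics/wrist8.png

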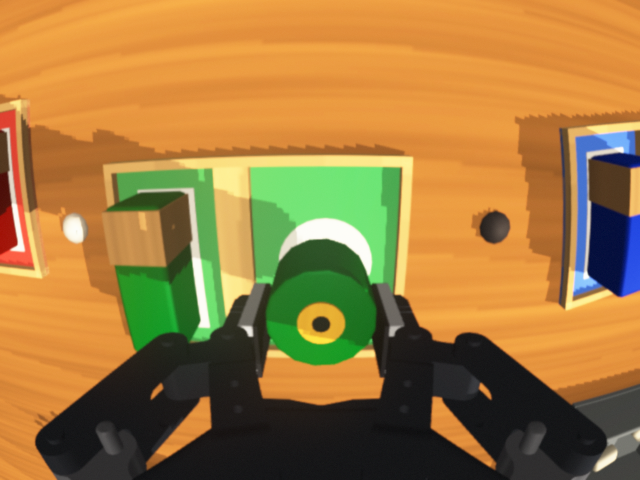

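The wheel is over the green disc bay (cols 250-400) and the green bar is clear to the left. I'll lower and release.

```bash
python3 -m jog '[{"translation":[0.001,0,-0.012],"twist":[0,0,0]},{"translation":[0,0,-0.008],"twist":[0,0,0]},{"translation":[0,0,-0.003],"twist":[0,0,0]},{"translation":[0,0,-0.002],"twist":[0,0,0]},{"translation":[0,0,0],"twist":[0,0,0]}]';python3 -m jog '[{"translation":[0,0,-0.001],"twist":[0,0,0]},{"translation":[0,0,-0.001],"twist":[0,0,0]},{"translation":[0,0,0],"twist":[0,0,0]}]';python3 st.py .6368 .027 90 .192
```

```text
time: 21.1
eef_pos: [0.637, 0.027, 0.1938]
ee_rot: [-1.571, 0.0, -0.0]
ft_force: [0.0, 0.6, -0.1]
grip_width: 0.488
time: 21.4
eef_pos: [0.637, 0.027, 0.1936]
ee_rot: [-1.571, -0.001, -0.001]
ft_force: [-4.6, -0.4, 10.2]
grip_width: 0.489
t 21.4 tcp [0.637  0.027  0.1936] approach [ 0.001 -0.    -1.   ] jaw 90.0 q [ 0.04  0.41 -0.14  1.02 -0.    0.04] F [-4.6 -0.4 10.2] w 41.8
need mm [-0.4 -0.  -1.6] yaw 0.0
tilt fix deg [0.   0.08 0.  ]
```

Contact with the lining; releasing.

```bash
python3 -m jog '[{"translation":[0,0,0],"twist":[0,0,0]},{"translation":[0,0,0],"twist":[0,0,0]},{"translation":[0,0,0],"twist":[0,0,0]}]' 0.06;  python3 -m jog '[{"translation":[0,0,0.02],"twist":[0,0,0]},{"translation":[0,0,0.04],"twist":[0,0,0]},{"translation":[0,0,0.04],"twist":[0,0,0]},{"translation":[0,0,0],"twist":[0,0,0]}]'; python3 st.py .4545 .0025 90 .27
```

```text
time: 21.7
eef_pos: [0.637, 0.027, 0.1915]
ee_rot: [-1.571, 0.0, -0.0]
ft_force: [-0.5, 0.3, -0.0]
grip_width: 0.706
time: 22.1
eef_pos: [0.6385, 0.0271, 0.2979]
ee_rot: [-1.57, -0.007, -0.008]
ft_force: [1.2, -0.8, -0.5]
grip_width: 0.706
t 22.1 tcp [0.6385 0.0271 0.2979] approach [ 0.009  0.    -1.   ] jaw 90.0 q [0.04 0.35 0.02 1.22 0.   0.04] F [ 1.2 -0.8 -0.5] w 60.3
need mm [-185.5  -24.7  -27.9] yaw 0.0
tilt fix deg [-0.02  0.54  0.  ]
```

```bash
python3 -m jog '[{"translation":[-0.046,-0.006,0],"twist":[0,0,0]},{"translation":[-0.046,-0.006,0],"twist":[0,0,0]},{"translation":[-0.046,-0.006,0],"twist":[0,0,0]},{"translation":[-0.045,-0.006,-0.015],"twist":[0,0,0]},{"translation":[0,0,0],"twist":[0,0,0]}]' 0.085; python3 -m jog '[{"translation":[0,0,0],"twist":[0,0,0]},{"translation":[0,0,0],"twist":[0,0,0]}]'; python3 st.py .4545 .0025 90 .187;python3 - <<'E'
from h import *
for n in ("wrist",):
    p,d=env.snapshot(n); cv2.imwrite(f"pics/{n}9.png",p[:,:,::-1])
E
```

```text
time: 22.6
eef_pos: [0.4465, 0.0026, 0.2723]
ee_rot: [-1.571, 0.01, 0.008]
ft_force: [0.5, 0.2, -0.3]
grip_width: 0.994
time: 22.8
eef_pos: [0.4551, 0.0031, 0.2772]
ee_rot: [-1.571, -0.001, -0.002]
ft_force: [-0.5, -0.8, 0.7]
grip_width: 0.994
t 22.8 tcp [0.4551 0.0031 0.2772] approach [ 0.002  0.    -1.   ] jaw 90.0 q [ 0.01  0.03 -0.43  1.11  0.    0.01] F [-0.5 -0.8  0.7] w 84.9
need mm [ -1.   -0.6 -90.2] yaw 0.0
tilt fix deg [-0.    0.12  0.  ]
```

View pics/wrist9.png

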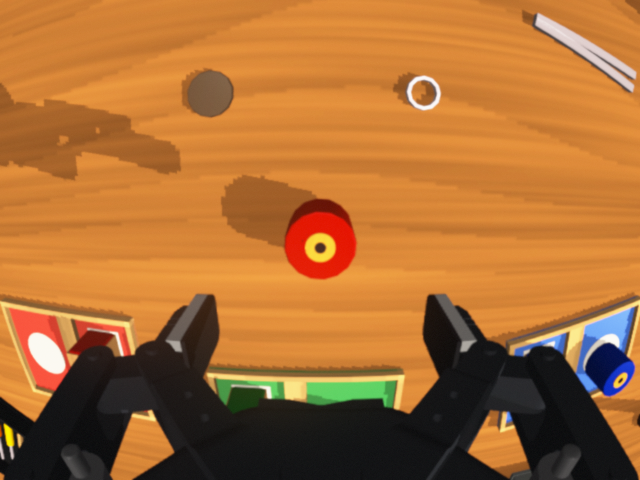

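The red wheel (320,245) is centred between the fingers.

```bash
python3 -m jog '[{"translation":[-0.001,0,-0.03],"twist":[0,0,0]},{"translation":[0,0,-0.03],"twist":[0,0,0]},{"translation":[0,0,-0.029],"twist":[0,0,0]},{"translation":[0,0,0],"twist":[0,0,0]}]'; python3 -m jog '[{"translation":[0,0,0],"twist":[0,0,0]},{"translation":[0,0,0],"twist":[0,0,0]},{"translation":[0,0,0],"twist":[0,0,0]},{"translation":[0,0,0],"twist":[0,0,0]},{"translation":[0,0,0],"twist":[0,0,0]}]' 0; python3 -m jog '[{"translation":[0,0,0],"twist":[0,0,0]},{"translation":[0,0,0],"twist":[0,0,0]}]'; python3 st.py .5868 -.2803 88 .28
```

```text
time: 23.25
eef_pos: [0.4527, 0.0031, 0.1847]
ee_rot: [-1.571, 0.004, 0.004]
ft_force: [-0.7, 0.2, -0.3]
grip_width: 0.994
time: 23.75
eef_pos: [0.4541, 0.0031, 0.1897]
ee_rot: [-1.571, -0.003, -0.003]
ft_force: [-0.4, 0.4, 5.6]
grip_width: 0.491
time: 23.95
eef_pos: [0.4541, 0.0031, 0.1898]
ee_rot: [-1.571, -0.003, -0.004]
ft_force: [-0.3, -0.6, 6.3]
grip_width: 0.486
t 23.95 tcp [0.4541 0.0031 0.1898] approach [ 0.004  0.    -1.   ] jaw 90.0 q [ 0.01  0.09 -0.57  0.91  0.    0.01] F [-0.3 -0.6  6.3] w 41.5
need mm [ 132.  -283.4   90.2] yaw -2.0
tilt fix deg [-0.01  0.24  0.  ]
```

```bash
python3 -m jog '[{"translation":[0,0,0.03],"twist":[0,0,0]},{"translation":[0,0,0.04],"twist":[0,0,0]},{"translation":[0.017,-0.036,0.02],"twist":[0,0,-0.5]},{"translation":[0.017,-0.036,0],"twist":[0,0,-0.5]},{"translation":[0.017,-0.036,0],"twist":[0,0,-0.5]}]'; python3 -m jog '[{"translation":[0.017,-0.036,0],"twist":[0,0,-0.5]},{"translation":[0.017,-0.036,0],"twist":[0,0,0]},{"translation":[0.017,-0.036,0],"twist":[0,0,0]},{"translation":[0.017,-0.036,0],"twist":[0,0,0]},{"translation":[0.013,-0.031,0],"twist":[0,0,0]}]'; python3 -m jog '[{"translation":[0,0,0],"twist":[0,0,0]},{"translation":[0,0,-0.03],"twist":[0,0,0]},{"translation":[0,0,-0.03],"twist":[0,0,0]},{"translation":[0,0,0],"twist":[0,0,0]},{"translation":[0,0,0],"twist":[0,0,0]}]';python3 st.py .5868 -.2803 88 .194;python3 - <<'E'
from h import *
for n in ("wrist",):
    p,d=env.snapshot(n); cv2.imwrite(f"pics/{n}10.png",p[:,:,::-1])
E
```

```text
time: 24.45
eef_pos: [0.505, -0.1061, 0.2802]
ee_rot: [-1.572, 0.017, -0.024]
ft_force: [0.3, 0.7, -0.3]
grip_width: 0.487
time: 24.95
eef_pos: [0.5858, -0.282, 0.2786]
ee_rot: [-1.571, 0.027, -0.03]
ft_force: [0.6, -0.7, -0.0]
grip_width: 0.492
time: 25.45
eef_pos: [0.5848, -0.2794, 0.2184]
ee_rot: [-1.57, 0.028, -0.027]
ft_force: [0.4, 0.6, 0.5]
grip_width: 0.492
t 25.45 tcp [ 0.5848 -0.2794  0.2184] approach [-0.001  0.    -1.   ] jaw 88.0 q [-0.45  0.41 -0.08  1.08  0.   -0.41] F [0.4 0.6 0.5] w 42.0
need mm [  2.1  -0.9 -24.4] yaw -0.0
tilt fix deg [-0.02 -0.04 -0.  ]
```

View pics/wrist10.png

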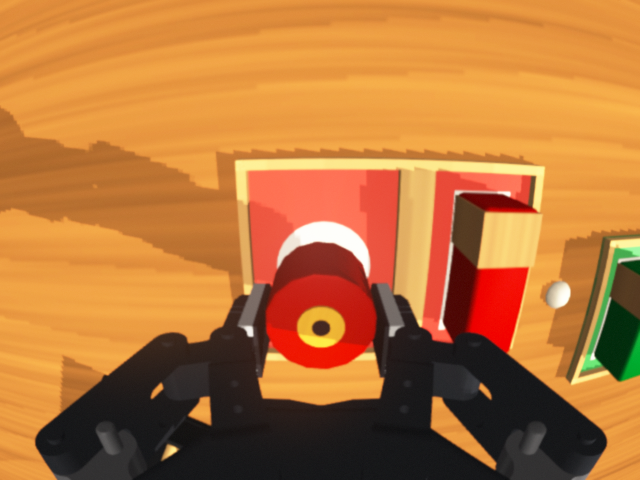

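The red wheel is over the red disc bay (cols 250-395), with the red bar clear on the right. I'll lower it.

```bash
python3 -m jog '[{"translation":[0.002,-0.001,-0.012],"twist":[0,0,0]},{"translation":[0,0,-0.008],"twist":[0,0,0]},{"translation":[0,0,-0.003],"twist":[0,0,0]},{"translation":[0,0,-0.001],"twist":[0,0,0]},{"translation":[0,0,0],"twist":[0,0,0]}]';python3 -m jog '[{"translation":[0,0,-0.001],"twist":[0,0,0]},{"translation":[0,0,-0.001],"twist":[0,0,0]},{"translation":[0,0,0],"twist":[0,0,0]}]';python3 st.py .5868 -.2803 88 .192
```

```text
time: 26.0
eef_pos: [0.587, -0.281, 0.1936]
ee_rot: [-1.571, 0.028, -0.028]
ft_force: [0.0, 1.1, -0.4]
grip_width: 0.495
time: 26.3
eef_pos: [0.587, -0.2811, 0.1928]
ee_rot: [-1.571, 0.027, -0.029]
ft_force: [-1.3, 0.3, 4.7]
grip_width: 0.494
t 26.3 tcp [ 0.587  -0.2811  0.1928] approach [ 0.001 -0.    -1.   ] jaw 88.0 q [-0.45  0.43 -0.11  1.03  0.   -0.41] F [-1.3  0.3  4.7] w 42.2
need mm [-0.4  0.8 -0.8] yaw 0.0
tilt fix deg [0.03 0.06 0.  ]
```

```bash
python3 -m jog '[{"translation":[0,0,0],"twist":[0,0,0]},{"translation":[0,0,0],"twist":[0,0,0]},{"translation":[0,0,0],"twist":[0,0,0]}]' 0.06;  python3 -m jog '[{"translation":[0,0,0.02],"twist":[0,0,0]},{"translation":[0,0,0.04],"twist":[0,0,0]},{"translation":[0,0,0.04],"twist":[0,0,0]},{"translation":[-0.04,0,0.03],"twist":[0,0,0]},{"translation":[-0.04,0,0],"twist":[0,0,0]}]'; python3 -m jog '[{"translation":[-0.04,0,0],"twist":[0,0,0]},{"translation":[-0.04,0,0],"twist":[0,0,0]},{"translation":[-0.04,0,0],"twist":[0,0,0]},{"translation":[0,0,0],"twist":[0,0,0]},{"translation":[0,0,0],"twist":[0,0,0]}]'; python3 - <<'E'
from h import *
p,d=env.snapshot("top"); cv2.imwrite("pics/top11.png",p[:,:,::-1])
W=world("top",d)
for k,uv in dict(gbar=(378,163),rbar=(442,186),bbar=(246,178),gw=(334,163),rw=(485,186),bw=(202,182)).items():
    R,z,n=top_rect(W,uv,.030,.050,22); print(k,np.round(R[0],1),np.round(R[1],1),round(R[2],1),z.round(1),n)
p,d=env.snapshot("scene"); cv2.imwrite("pics/scene11.png",p[:,:,::-1])
E
```

```text
time: 26.6
eef_pos: [0.587, -0.281, 0.1916]
ee_rot: [-1.571, 0.028, -0.028]
ft_force: [-0.4, -0.9, 0.4]
grip_width: 0.7
time: 27.1
eef_pos: [0.5077, -0.2814, 0.3262]
ee_rot: [-1.574, 0.022, -0.032]
ft_force: [0.3, -0.7, 1.5]
grip_width: 0.707
time: 27.6
eef_pos: [0.3865, -0.2811, 0.3222]
ee_rot: [-1.571, 0.028, -0.03]
ft_force: [0.5, -0.8, -0.5]
grip_width: 0.706
gbar [633.2 -60.5] [81.  31.9] 0.9 40.5 625
rbar [ 586.  -194.6] [31.8 81.4] 87.1 40.4 653
bbar [605.6 207.3] [81.1 31. ] 11.1 40.3 618
gw [634.8  25.3] [43.4 42.3] 2.0 40.2 386
rw [ 586.6 -281.8] [42.5 43. ] 68.0 40.5 398
bw [594.8 292. ] [43.1 42.3] 38.6 39.9 398
```

View pics/top11.png

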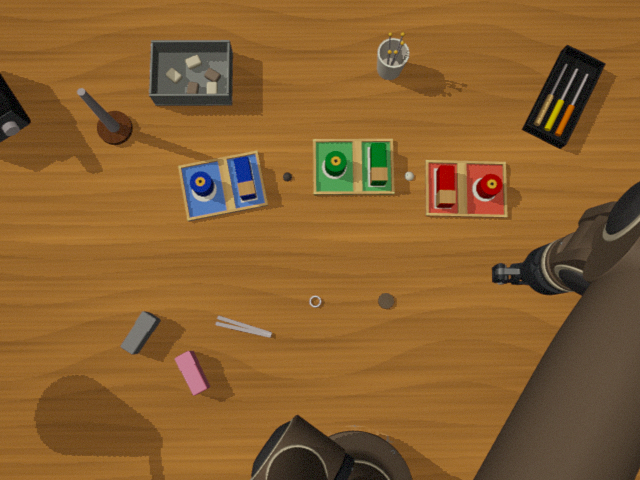

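View pics/scene11.png

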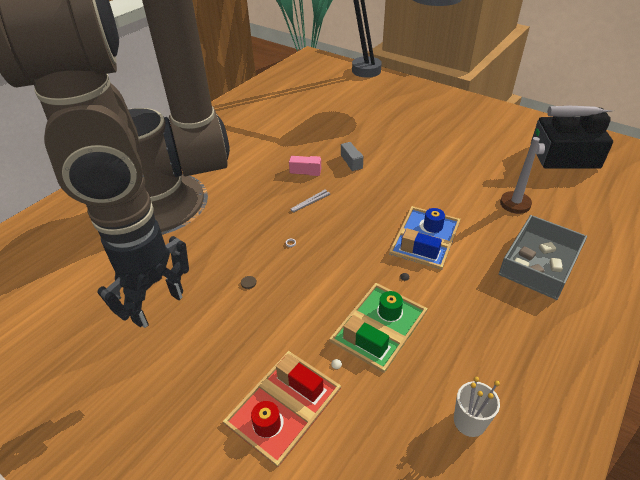

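All six items are in their own trays, flat and upright: bars at (378,163), (446,186) and (246,178), wheels at (336,162), (489,186) and (202,184). The tops stand 40–41 mm high, and the arm is clear.

```bash
python3 -c "
from workcell import env
print(env.sign_off())"
```

```text
the job is handed in; nothing more can be done
None
```

The job is done and handed in after about 28 s of robot time. The green, red and blue bars lie flat in the narrow bays of their own trays. The green and red wheels stand upright in the wide bays of theirs.

- **Placement:** In the last overhead picture, every placed part was within about 4 mm of its bay centre. Their tops were at 40.2–40.5 mm (41 mm expected), so they are right down on the lining.
- **Blue wheel:** It did not measurably move (0.8 mm between the first and last pictures).
- **Forces:** The highest wrist reading I saw was about 13 N, and the gripper was open and clear of everything at the end.
- **Disagreements:** The wrist and overhead cameras differed by 3–6 mm on the wheel positions, which made no difference to the grasps. No check failed.

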